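Feel along the ground rim of a ring casting

ROBOT

A 6-joint arm with a two-finger parallel gripper is mounted at the origin on the work surface. World frame = base frame: x ahead of the robot, y to its left, z up, the work surface at z = 0. Lengths are in m, angles in rad, forces in N, time in s.
With the tool pointing down it reaches from about 0.25 to 0.775 m from the base axis. Payload 4 kg.
Tool frame: the origin (TCP) lies at the very end of the fingers, on their centre line; the grasp point (between the pads) lies 19 mm behind it; z points along the fingers, y is the direction in which the jaws open and shut (so a half turn about z gives the same grasp; the last joint's range is limited). The gripper opens to 94 mm and grips with 3 to 60 N. Pads are 16 mm wide; open, the fingers measure 119 mm over their backs; the gripper's body (75 mm by 177 mm) begins 78 mm behind the grasp point.
Start: joints at [1.217, 0.087, 1.371, -0, 1.684, -0.103], TCP at [0.137, 0.533, 0.206] pointing down, gripper open.
Joint ranges: [-3.1, 3.1], [-0.76, 2.03], [0.27, 2.55], [-1.08, 4.22], [0.17, 2.65], [-2.57, 2.57]. Speed limits (rad/s): [2.79, 2.79, 3.14, 3.14, 3.14, 3.14].

INTERFACE

Orientations are given as [roll, pitch, yaw] about the fixed x, y, z axes, in that order (R = Rz(yaw) Ry(pitch) Rx(roll)).
In Python, from bench import robot, cams, models gives the robot as it stands.
- The arm moves only by the tool step_arm, never from a script. Its argument "series" is a list of rows, each a list of 5 numbers: the gripper command: -1 is shut, 1 is fully open, values between are in proportion, then the shift along the tool's x, y, z in mm, then the turn about the tool's z in degrees. A call has 1 to 20 rows; each row is the pose to reach, as a shift and turn from the pose commanded when the call began, along the tool's axes at that moment; what a row does not reach only later rows make up. A row lasts 1/8 s, in which the tool goes at most 62.5 mm and 10.7 degrees, less where a joint would pass 70% of its speed; a pose out of reach is approached as far as the arm can. A call with a gripper value outside its range is refused whole. The fingers move at their own pace and stop on an object; the grip force is fixed at half the most. Time passes only in rows, so rows that repeat a pose let the fingers close. It gives the time, the measured TCP pose, the force and the opening at its end, in the units of the state.
- robot.get_obs(): the state, without advancing time (a new reading comes with each control period).
- cams.snapshot(name): name is "scene" or "side" or "wrist"; returns a dict with "pixels" (400x640x3 uint8, red, green, blue), "fov_y" (degrees; the focal length in pixels is half the picture's height over the tangent of half this angle, whatever the lens; pixels are square), "cx", "cy" (the principal point, pixels), "R" (3x3) and "t" (3): a world point X has camera coordinates R X + t. Camera axes: x right, y down, z forward; pixel columns grow to the right and rows downward; lengths in m; the calibration is good to about 2 mm. A picture is of the moment at which its call begins. There is no depth.
- robot.close_job(): hands the job in, once; it reports no verdict.
Trained networks look in a picture, given as the dict that the camera call returned (one of the last four; its "shot" number tells which), for a name from the list of things; names that differ only in an ending like _2 or _b are one class to them, and where a whole thing is asked for, a point or a joint stands for the part that bears it (a point fixed in the world has none). Each returns a list of dicts, best first, with "p" (0 to 1); they miss things now and then, are a little off and sometimes report something else, mostly with a low value. They report only what shows in the picture. A call takes as long as a camera call. They do not tell look-alikes from the thing itself.
- models.find_in(picture, label): "position" ([x, y, z] in m, in world coordinates, good to about 4 mm: the middle of the surface that is visible of it).
- models.pinpoint(picture, label): "position" ([x, y, z] in m, in world coordinates, good to about 4 mm: a listed point, or the origin of a listed thing).
The state is a dict: "time": time; "joint_positions": joint angles; "qvel": joint speeds; "joint_torque": joint torques, N m; "tool_pos": TCP position; "ee_rot": TCP orientation; "wrist_force": force on the tool from outside, world axes, zero at the start; "wrist_torque": the same for the moment, N m; "width": finger opening in m.
Only numpy, scipy, OpenCV 4.12 (cv2) and the standard library are available. Lean on these libraries where they do the work, as an engineer would, in place of code of your own. Each camera call takes 0.05 s, during which the arm holds its last target. There are 200 camera calls.

TASK

Check the freshly ground rim of the ring casting by touch: come down from above onto the white mark and run the fingertips lightly along the blue line, over the three yellow marks in turn, to the orange mark, keeping light contact and never lifting off on the way. Only touch the casting: do not press hard, lift it or shift it, and leave the gauge inside it and everything else on the bench where it is. Finish while still holding the fingertips lightly on the orange mark, to show where the check stopped.

Things in the scene. Friction and masses are not known exactly. Their poses are not given: they have to be found in the camera images.
- rest: round sprung inspection rest, fixed to the bench, green base 250 mm across. Origin on the bench surface at the centre; z up.
- rest_plate (a joint): how far the rest's aluminium plate (244 mm across, carries the casting) has sunk, m: 0 = up, 0.022 = bottomed. It sinks straight down under a touch on the casting: it begins to move at about 1 N and then yields 2 mm per newton (5 N at 8 mm; bottomed at 12 N, rigid beyond), and rises when let go.
- casting: dark steel ring casting, 172 mm across, 45 mm high, 0.8 kg, loose on the plate between 12 mm locating pins. Flat rim 28 mm wide (58 to 86 mm from the axis), its top 45 mm over the underside, 100 mm over the bench. Origin at the centre of the underside, z up. A stub pipe 36 mm thick points to -x, 122 mm from the axis, between two fork pins ending 13 mm below the rim. Open on top, 33 mm deep.
- mark_1 (a point): centre of the white mark, on the top surface of the rim: the start of the line. The thin blue line and the five flush paint dots (20 mm across, 45 degrees or 55 mm apart) lie 72 mm from the casting's axis, on the half circle on its +x side: from its -y (white) through +x to its +y (orange), counter-clockwise seen from above.
- mark_2 (a point): centre of the first yellow mark, on the top surface of the rim
- mark_3 (a point): centre of the second yellow mark, on the top surface of the rim, opposite the stub pipe
- mark_4 (a point): centre of the third yellow mark, on the top surface of the rim
- mark_5 (a point): centre of the orange mark, on the top surface of the rim: the end of the line
- plug_gauge: loose aluminium plug gauge, 44 mm across and 20 mm high with a black grip pin 18 mm thick to 50 mm height, standing in the middle of the ring; its top is 17 mm above the rim. Origin at the centre of its underside. Leave it.
- collar: bystander: loose dark steel collar, 60 mm across, 30 mm high. Origin at the centre of its underside.
- paint_jar: bystander: loose jar with black cap, 48 mm across, 70 mm high. Origin at the centre of its underside.
- flap_disc: bystander: loose abrasive disc lying flat, 115 mm across, 14 mm high. Origin at the centre of its underside.
- wire_brush: bystander: loose brush, 190 mm long, lying along its x axis near the rest. Origin at its underside, about mid-length.
- hammer: bystander: loose hammer lying at the left side of the bench. Origin at its underside.
- mug: bystander: loose green mug, 76 mm across, 85 mm high, at the right side of the bench. Origin at the centre of its underside.
Not all that is in view belongs to the job. What is shaped like the casting but green or purple is not meant.

How it is judged:
On the way, in this order (a step that is already met when the one before it is completed fails the run):
1. the fingertips touch the rim at the white mark (horizontal distance between the grasp point and mark_1 below 0.022 m and contact force between the fingers and casting above 0.3 N), for 0.1 s.
2. the fingertips touch the rim at the first yellow mark (horizontal distance between the grasp point and mark_2 below 0.022 m and contact force between the fingers and casting above 0.3 N), for 0.1 s.
3. the fingertips touch the rim at the second yellow mark (horizontal distance between the grasp point and mark_3 below 0.022 m and contact force between the fingers and casting above 0.3 N), for 0.1 s.
4. the fingertips touch the rim at the third yellow mark (horizontal distance between the grasp point and mark_4 below 0.022 m and contact force between the fingers and casting above 0.3 N), for 0.1 s.
5. the fingertips touch the rim at the orange mark (horizontal distance between the grasp point and mark_5 below 0.022 m and contact force between the fingers and casting above 0.3 N), for 0.1 s.
At the end, for the whole second after the job is handed in: Marks touched in order; fingertips rest on the rim within 22 mm of the orange mark at 0.3 to 15 N, all at rest; casting level on the rest (6 mm from its centre, not raised), plug gauge upright within 20 mm of the casting's centre, no bystander moved 15 mm (all of step 5 and contact force between the fingers and casting below 15 N and velocity of joint rest_plate between -0.01 and 0.01 m/s and linear speed of casting below 0.02 m/s and z of casting in the frame of rest below 0.06 m and horizontal distance between casting and rest below 0.006 m and angle between casting's own z axis and vertical below 0.05 rad and horizontal distance between plug_gauge and casting below 0.02 m and angle between plug_gauge's own z axis and vertical below 0.1 rad and distance of each of collar, paint_jar, flap_disc, wire_brush, hammer, mug from where it was at the start of the episode below 0.015 m); the arm keeps its last pose, push and grip.
It fails at once if the casting is pressed hard (over 15 N) (contact force between any of the arm, the fingers and casting above 15 N).
It fails at once if the fingertips lift off above the line (no contact, about 6 to 45 mm clear of the rim) between the white and orange marks (x of the grasp point in the frame of casting above 0.025 m and horizontal distance between the grasp point and casting between 0.05 and 0.095 m and z of the grasp point in the frame of casting between 0.07 and 0.109 m and contact force between the fingers and casting below 0.05 N).
It fails at once if the casting is lifted, shifted, turned or tipped (z of casting in the frame of rest above 0.061 m or horizontal distance between casting and rest above 0.008 m or angle between the x axis of casting and the x axis of rest, either way round above 0.1 rad or angle between casting's own z axis and vertical above 0.1 rad).
It fails at once if the plug gauge is lifted, tipped or pushed aside (horizontal distance between plug_gauge and casting above 0.022 m or z of plug_gauge in the frame of casting above 0.02 m or angle between plug_gauge's own z axis and vertical above 0.2 rad).
It fails at once if a bystander is moved 15 mm (distance of any of collar, paint_jar, flap_disc, wire_brush, hammer, mug from where it was at the start of the episode above 0.015 m).
It also fails if it takes over 45 s, if anything falls off the work surface, if the arm or the gripper's body presses on something with over 40 N, if the wrist force passes 120 N, or if a joint passes its speed limit or range.

## Working session

There is one attempt and no reset: what is moved stays moved. The work goes in short steps, Python scripts to look and compute and a tool call to move; the robot and the scene stay as the last step left them, time stands still between calls to the robot, and variables do not carry over. Pictures are saved under pics/ and viewed, about 8 in all and at most 12, crops included, and the job is handed in when it is done.

Besides the shell and the picture viewer there is one more tool, called after "Request:" as name(argument=value, ...) on one line, values as JSON. step_arm: Moves the arm, as the interface text tells. Its arguments: {"type":"object","properties":{"series":{"type":"array","items":{"type":"array","items":{"type":"number"}}}},"required":["series"]}

```bash
mkdir -p pics; python3 - <<'E'
from bench import robot,cams,models
import cv2,numpy as np
o=robot.get_obs(); print({k:np.round(v,3) for k,v in o.items()})
for n in ["scene","side"]:
    p=cams.snapshot(n); cv2.imwrite(f"pics/{n}0.png",p["pixels"][:,:,::-1])
    print(n,p["fov_y"],p["cx"],p["cy"],np.round(-p["R"].T@p["t"],3))
    def px(X):
        c=p["R"]@np.array(X)+p["t"]; f=200/np.tan(np.radians(p["fov_y"]/2)); return np.round([p["cx"]+f*c[0]/c[2],p["cy"]+f*c[1]/c[2]])
    for l in ["casting","rest","mark_1","mark_3","mark_5","plug_gauge","paint_jar","collar","mug","wire_brush"]:
        for r in models.pinpoint(p,l)[:6]: print(l,np.round(r["position"],3),round(r["p"],2),px(r["position"]))
E
```

```text
{'time': np.float64(0.0), 'joint_positions': array([ 1.217,  0.088,  1.372,  0.   ,  1.684, -0.103]), 'qvel': array([-0.002, -0.002,  0.001, -0.001, -0.   ,  0.   ]), 'joint_torque': array([-0.0000e+00, -3.4017e+01, -3.0243e+01,  7.2000e-02,  3.3000e-02,
       -0.0000e+00]), 'tool_pos': array([0.136, 0.532, 0.204]), 'ee_rot': array([-3.139, -0.   ,  2.891]), 'wrist_force': array([-0.332,  0.062,  0.304]), 'wrist_torque': array([-0.014,  0.003,  0.013]), 'width': np.float64(0.094)}
scene 53.47189828785061 326.31887499874284 199.85204921488636 [1.561 0.448 0.902]
casting [ 0.557 -0.32   0.005] 0.96 [248. 203.]
casting [ 0.41   0.381 -0.   ] 0.86 [439. 232.]
casting [ 0.242 -0.234 -0.003] 0.84 [305. 171.]
casting [0.556 0.042 0.053] 0.62 [335. 218.]
casting [ 0.62  -0.129  0.002] 0.5 [284. 227.]
rest [ 0.556  0.041 -0.   ] 0.69 [335. 230.]
mark_1 [ 0.617 -0.36   0.045] 0.97 [229. 200.]
mark_1 [ 0.543 -0.251  0.046] 0.97 [265. 197.]
mark_1 [0.62  0.065 0.099] 0.96 [335. 220.]
mark_1 [ 0.597 -0.264  0.046] 0.92 [254. 204.]
mark_1 [0.341 0.372 0.044] 0.91 [443. 211.]
mark_1 [ 0.217 -0.302
[... 1531 characters left out ...]
5. 310.]
mark_3 [0.488 0.013 0.098] 0.93 [316. 195.]
mark_3 [ 0.268 -0.166  0.046] 0.93 [274. 267.]
mark_3 [0.627 0.064 0.101] 0.92 [346. 173.]
mark_5 [ 0.622 -0.362  0.044] 0.96 [419. 271.]
mark_5 [ 0.599 -0.263  0.044] 0.95 [392. 251.]
mark_5 [ 0.214 -0.3    0.045] 0.94 [275. 310.]
mark_5 [0.488 0.013 0.098] 0.93 [316. 195.]
mark_5 [ 0.268 -0.166  0.046] 0.93 [274. 267.]
mark_5 [0.627 0.064 0.101] 0.92 [346. 173.]
plug_gauge [0.558 0.042 0.065] 0.71 [330. 191.]
paint_jar [ 0.395 -0.047 -0.001] 0.69 [298. 238.]
collar [0.421 0.166 0.005] 0.67 [279. 197.]
collar [0.487 0.074 0.102] 0.56 [307. 183.]
mug [ 0.489 -0.55  -0.001] 0.77 [419. 353.]
wire_brush [ 0.618 -0.124  0.001] 0.55 [372. 230.]
```

```bash
python3 - <<'E'
import cv2,numpy as np
a=cv2.imread("pics/scene0.png")
b=cv2.imread("pics/side0.png")
c=cv2.resize(a[165:265,270:400],None,fx=6,fy=6,interpolation=cv2.INTER_CUBIC); cv2.imwrite("pics/sc.png",c)
d=cv2.resize(b[145:245,260:390],None,fx=6,fy=6,interpolation=cv2.INTER_CUBIC); cv2.imwrite("pics/sd.png",d)
E
```

```text
(no output)
```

View pics/scene0.png

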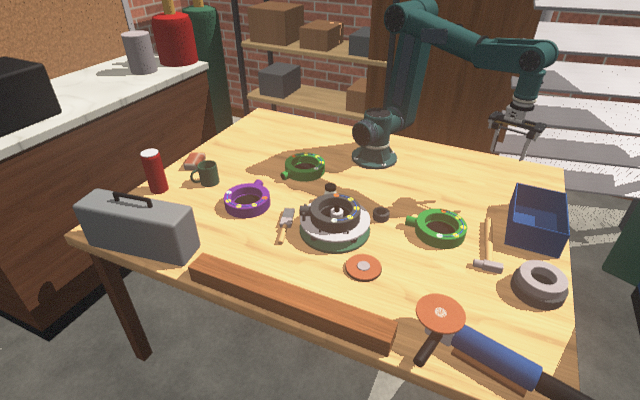

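View pics/sc.png

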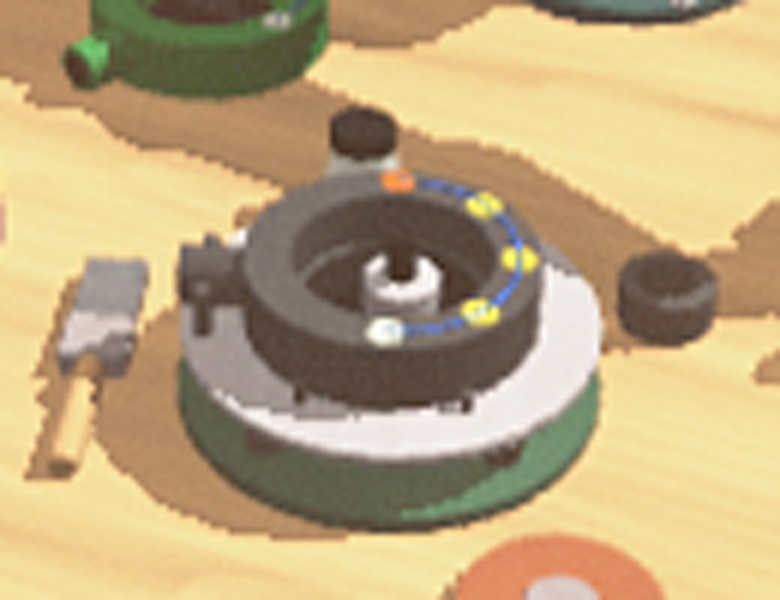

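View pics/sd.png

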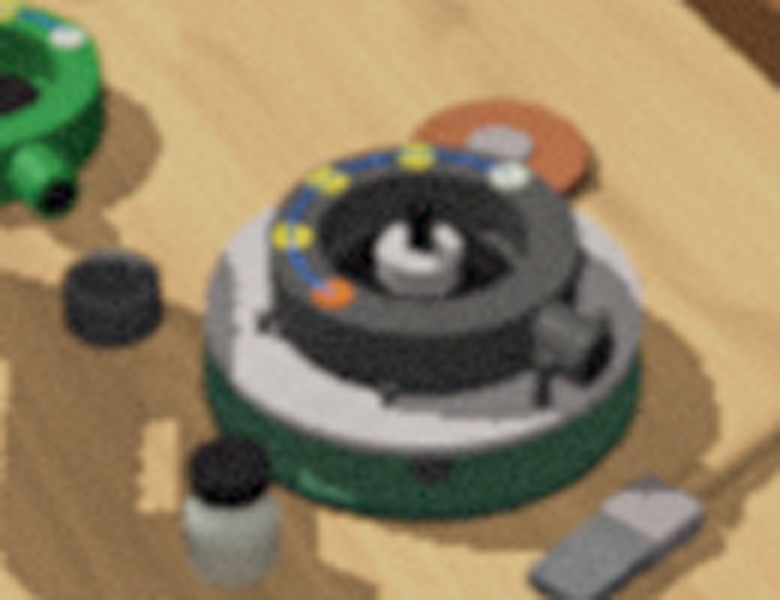

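```bash
cat > h.py <<'E'
from bench import robot,cams,models
import numpy as np
from scipy.optimize import least_squares
def ray(p,uv,z):
    f=200/np.tan(np.radians(p["fov_y"]/2)); d=p["R"].T@np.array([(uv[0]-p["cx"])/f,(uv[1]-p["cy"])/f,1]); c=-p["R"].T@p["t"]
    return (c+d*(z-c[2])/d[2])[:2]
E
python3 - <<'E'
from h import *
S=np.array([(385,331),(481,312),(519,259),(484,205),(398,181)])/6+[270,165]-.4
D=np.array([(511,175),(417,157),(328,180),(292,236),(333,293)])/6+[260,145]-.4
A=[]
for n,P in(("scene",S),("side",D)):
    p=cams.snapshot(n); q=np.array([ray(p,u,.1) for u in P]); A.append(q); print(n,q.round(4).tolist())
def M(v): 
    a=v[2]+np.radians([-90,-45,0,45,90]); return v[:2]+.072*np.c_[np.cos(a),np.sin(a)]
for q in A+[np.mean(A,0)]:
    best=min((least_squares(lambda v:(M(v)-q).ravel(),[.555,.041,y0]) for y0 in(0,1.5,3,-1.5)),key=lambda r:r.cost)
    print(best.x.round(4),np.sqrt(2*best.cost/5).round(4)); 
m=M(best.x)
print(m.round(4).tolist())
o=robot.get_obs();y=o["ee_rot"][2]
T=np.array([[np.cos(y),np.sin(y)],[np.sin(y),-np.cos(y)]]) # cols toolx,tooly
print(o["time"],o["tool_pos"],"shift to m1",T.T@(m[0]-o["tool_pos"][:2])*1000)
E
```

```text
scene [[0.6223, 0.0636], [0.5846, 0.1046], [0.53, 0.1062], [0.4892, 0.069], [0.488, 0.014]]
side [[0.6236, 0.065], [0.5851, 0.1044], [0.5309, 0.108], [0.4907, 0.071], [0.4882, 0.0164]]
[0.555  0.0389 1.9265] 0.0004
[0.5555 0.0403 1.9174] 0.0008
[0.5552 0.0396 1.9219] 0.0005
[[0.6228, 0.0644], [0.5855, 0.1049], [0.5305, 0.1072], [0.4899, 0.0699], [0.4876, 0.0148]]
1.2 [0.13653276 0.53281662 0.20550489] shift to m1 [-587.37098096 -333.06911594]
```

Request:
step_arm(series=[[-1,-20,-11,0,-1],[-1,-60,-34,0,-2],[-1,-110,-62,0,-4],[-1,-160,-91,0,-5],[-1,-210,-119,0,-6],[-1,-260,-147,0,-8],[-1,-310,-176,0,-9],[-1,-360,-204,0,-10],[-1,-410,-232,0,-11],[-1,-460,-261,0,-12],[-1,-510,-289,0,-13],[-1,-550,-312,0,-14],[-1,-575,-326,0,-14.4],[-1,-587,-333,0,-14.4],[-1,-587,-333,0,-14.4],[-1,-587,-333,0,-14.4]])

```text
time: 3.2
tool_pos: [0.6219, 0.0656, 0.2058]
ee_rot: [3.141, -0.0, -3.14]
wrist_force: [-0.4, 0.4, -0.1]
width: 0.0004
```

Request:
step_arm(series=[[-1,0,-1,15,0],[-1,0,-1,40,0],[-1,0,-1,65,0],[-1,0,-1,80,0],[-1,0,-1,90,0],[-1,0,-1,95,0],[-1,0,-1,95,0],[-1,0,-1,95,0]])

```text
time: 4.2
tool_pos: [0.6231, 0.0636, 0.1115]
ee_rot: [3.141, 0.002, -3.141]
wrist_force: [-0.2, -0.4, -0.4]
width: 0.0005
```

```bash
python3 - <<'E'
from h import *
import cv2
I=[]
for n,(x,y) in(("scene",(270,150)),("side",(270,110))):
    p=cams.snapshot(n)["pixels"][y:y+100,x:x+100,::-1]; I.append(cv2.resize(p,None,fx=4,fy=4,interpolation=cv2.INTER_CUBIC))
cv2.imwrite("pics/c1.png",np.hstack(I)); o=robot.get_obs();print(o["time"],o["tool_pos"],o["wrist_force"])
E
```

```text
4.3 [0.62300631 0.06355622 0.11135143] [-0.42174451  0.07953167  0.21548599]
```

View pics/c1.png

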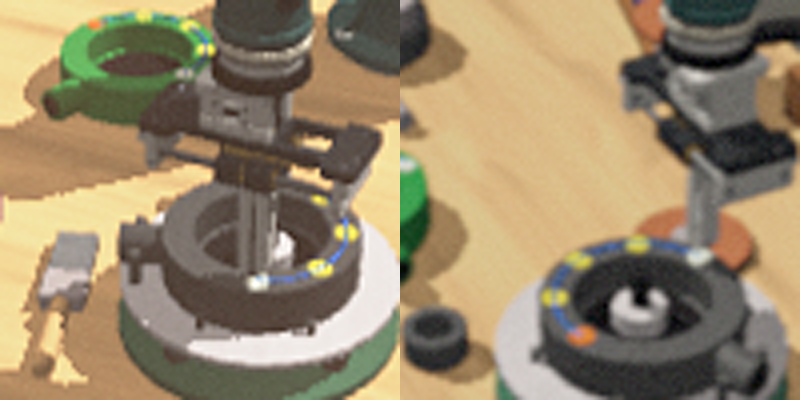

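The crop shows the shut fingertips just above the white mark: scene crop (258,280), side crop (700,245). I'm now descending slowly.

Request:
step_arm(series=[[-1,0,0,3,0],[-1,0,0,6,0],[-1,0,0,8,0],[-1,0,0,10,0],[-1,0,0,11,0],[-1,0,0,12,0],[-1,0,0,13,0],[-1,0,0,14,0],[-1,0,0,15,0],[-1,0,0,15,0],[-1,0,0,15,0]])

```text
time: 5.68
tool_pos: [0.6225, 0.0636, 0.0956]
ee_rot: [3.142, -0.0, -3.141]
wrist_force: [-2.0, -0.5, 3.1]
width: 0.0002
```

```bash
python3 - <<'E'
import numpy as np
a=np.radians(np.linspace(20.1,200.1,37)); X=.5552+.072*np.cos(a); Y=.0396+.072*np.sin(a)
for s,i0 in((.6225,1),):pass
print([[round((.6225-X[i])*1e3),round((Y[i]-.0636)*1e3)] for i in range(1,19)])
print([[round((X[18]-X[i])*1e3),round((Y[i]-Y[18])*1e3)] for i in range(19,37)],X[18],Y[18])
E
```

```text
[[2, 7], [5, 12], [8, 17], [12, 22], [16, 27], [21, 31], [26, 35], [31, 38], [37, 41], [43, 44], [49, 46], [55, 47], [61, 48], [67, 48], [74, 48], [80, 47], [86, 46], [92, 44]]
[[6, -2], [11, -5], [17, -9], [22, -13], [26, -17], [30, -21], [34, -26], [38, -32], [41, -37], [43, -43], [45, -49], [46, -55], [47, -61], [47, -68], [47, -74], [46, -80], [45, -86], [43, -92]] 0.5304565019898356 0.10721478615081906
```

First to the first yellow mark, to check the force while sliding.

Request:
step_arm(series=[[-1,1,3,0.5,0],[-1,2,7,0.5,0],[-1,5,12,0.5,0],[-1,8,17,0.5,0],[-1,12,22,0.5,0],[-1,16,27,0.5,0],[-1,21,31,0.5,0],[-1,26,35,0.5,0],[-1,31,38,0.5,0],[-1,37,41,0.5,0],[-1,37,41,0.5,0]])

```text
time: 7.05
tool_pos: [0.5845, 0.1053, 0.0949]
ee_rot: [3.14, -0.001, -3.141]
wrist_force: [-0.0, -0.1, 3.5]
width: 0.0006
```

Request:
step_arm(series=[[-1,3,2,0,0],[-1,6,3,0,0],[-1,12,5,0,0],[-1,18,6,0,0],[-1,24,7,0,0],[-1,30,7,0,0],[-1,37,7,0,0],[-1,43,6,0,0],[-1,49,5,0,0],[-1,55,3,0,0],[-1,55,3,0,0]])

```text
time: 8.43
tool_pos: [0.5293, 0.1074, 0.0948]
ee_rot: [3.142, -0.002, -3.141]
wrist_force: [-0.2, 0.8, 3.3]
width: 0.0003
```

Request:
step_arm(series=[[-1,3,-1,0,0],[-1,6,-2,0,0],[-1,11,-5,0,0],[-1,16,-9,0,0],[-1,21,-13,0,0],[-1,25,-17,0,0],[-1,29,-21,0,0],[-1,33,-26,0,0],[-1,37,-32,0,0],[-1,40,-37,0,0],[-1,40,-37,0,0]])

```text
time: 9.8
tool_pos: [0.4898, 0.0696, 0.0948]
ee_rot: [-3.141, -0.001, 3.141]
wrist_force: [0.0, 0.7, 3.8]
width: 0.0002
```

Request:
step_arm(series=[[-1,1,-3,0,0],[-1,2,-6,0,0],[-1,4,-12,0,0],[-1,5,-18,0,0],[-1,6,-24,0,0],[-1,6,-31,0,0],[-1,6,-37,0,0],[-1,5,-43,0,0],[-1,4,-49,0,0],[-1,2,-55,0,0],[-1,2,-55,0,0],[-1,2,-55,0,0],[-1,2,-55,0,0],[-1,2,-55,0,0]])

```text
time: 11.55
tool_pos: [0.4886, 0.0146, 0.095]
ee_rot: [-3.14, 0.0, -3.141]
wrist_force: [-0.9, -2.9, 2.5]
width: 0.0008
```

```bash
python3 - <<'E'
from h import *
import cv2
I=[]
for n,(x,y) in(("scene",(270,150)),("side",(270,110))):
    p=cams.snapshot(n)["pixels"][y:y+100,x:x+100,::-1]; I.append(cv2.resize(p,None,fx=4,fy=4,interpolation=cv2.INTER_CUBIC))
cv2.imwrite("pics/c2.png",np.hstack(I)); o=robot.get_obs();print(o["time"],o["tool_pos"],o["wrist_force"],o["qvel"])
E
```

```text
11.65 [0.48862776 0.01495858 0.095048  ] [ 0.13838605 -2.91441313  3.6961709 ] [ 0.00241713 -0.0002932   0.00022588  0.00490027 -0.00118613 -0.00231287]
```

View pics/c2.png

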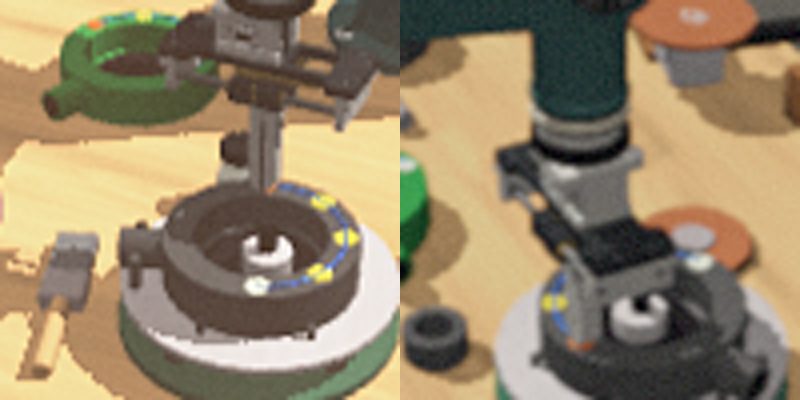

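```bash
python3 -c "
from h import *
print(robot.close_job()); o=robot.get_obs(); print(o['time'],o['tool_pos'],o['wrist_force'])"
```

```text
the job is handed in; nothing more can be done
None
the job is handed in; nothing more can be done
```

I ran the shut fingertips from the white mark along the blue line, over the three yellow marks, to the orange mark, and handed the job in while still holding there. No verdict was reported.

- **Contact:** at each stop the vertical force was about 2.5–3.8 N. The plate sank about 5 mm throughout, which matches its spring rate, so there was no sign of lift-off. I read the force only at the stops, not during the slides between marks.
- **End position:** at about 11.7 s the fingertips were about 1 mm from my estimate of the orange mark and essentially at rest. The last picture shows the casting, gauge, collar, jar and brush in place. I did not measure the casting's shift or check the hammer or mug.
- **Unexplained reading:** at the orange mark the wrist sensor showed a steady sideways force of about 2.9 N (in -y). I took this to be friction left over from stopping, and saw no shift of the casting.

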